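Gauge a thermometer well and set the stop to its depth

ROBOT

A 7-joint arm with a two-finger parallel gripper is mounted at the origin on a cart in front of the work surface, level with it; the furniture and walls round the work are solid. World frame = base frame: x ahead of the robot, y to its left, z up, the work surface at z = 0. Lengths are in m, angles in rad, forces in N, time in s.
With the tool pointing down it reaches from about 0.4 to 0.875 m from the base axis. Payload 4.4 kg.
Tool frame: the origin (TCP) lies between the finger pads; the fingertips stand 8 mm ahead of it and the grasp point (between the pads) lies 11 mm behind it (env.tip_extent is the distance from the TCP to the fingertips, in m); z points along the fingers, y is the direction in which the jaws open and shut (so a half turn about z gives the same grasp; the last joint's range is limited). The gripper opens to 85 mm and grips with 20 to 120 N. Pads are 22 mm wide; open, the fingers measure 114 mm over their backs; the gripper's body (76 mm by 85 mm) begins 54 mm behind the grasp point. The pads swing forward as they close: fully open they stand 13 mm farther back than shut.
Start: joints at [-1.242, 0.628, 0.038, 1.517, -0.027, 0.996, -0.02], TCP at [0.25, 0.6, 0.239] pointing down, gripper open.
Joint ranges: [-3.06, 3.06], [-0.37, 2.12], [-1.25, 1.32], [0.18, 2.47], [-1.1, 4.24], [0.23, 1.98], [-2.94, 2.94]. Speed limits (rad/s): [2.57, 2.57, 3.14, 3.14, 3.14, 3.14, 3.14].

INTERFACE

Orientations are given as a unit quaternion [w, x, y, z].
In Python, from station import env gives the robot as it stands.
- The arm moves only by the tool carry_out, never from a script. Its argument "steps" is a list of rows, each a list of 5 numbers: the opening, from -1 (shut) to 1 (fully open), then the shift along the tool's x, y, z in m, then the turn about the tool's z in rad. In form: [[gripper, dx, dy, dz, roll], ...]. A call has 1 to 5 rows; each row is the pose to reach, as a shift and turn from the pose commanded when the call began, along the tool's axes at that moment; what a row does not reach only later rows make up. A row lasts 1/8 s, in which the tool goes at most 62.5 mm and 10.7 degrees, less where a joint would pass 70% of its speed; a pose out of reach is approached as far as the arm can. A call with a gripper value outside its range is refused whole. The fingers move at their own pace and stop on an object; "force" is the grip in N (left out, the last holds). Time passes only in rows, so rows that repeat a pose let the fingers close. It gives the time, the measured TCP pose, the force and the opening at its end, in the units of the state.
- env.get_obs(): the state, without advancing time (a new reading comes with each control period).
- env.snapshot(name): name is "scene" or "top"; returns a dict with "img" (400x640x3 uint8, red, green, blue), "fx", "fy", "cx", "cy" (pixels), "distortion" ([k1, k2, p1, p2, k3] as OpenCV has them; the pictures are not rectified), "world_from_camera" (4x4, takes a point from camera to world coordinates). Camera axes: x right, y up, looking along -z (the intrinsics and any distortion apply to the point x, -y, -z); pixel columns grow to the right and rows downward; lengths in m; the calibration is good to about 2 mm. A picture is of the moment at which its call begins. There is no depth.
- env.job_done(): hands the job in, once; it reports no verdict.
Trained networks look in a picture, given as the dict that the camera call returned (one of the last four; its "shot" number tells which), for a name from the list of things; names that differ only in an ending like _2 or _b are one class to them, and where a whole thing is asked for, a point or a joint stands for the part that bears it (a point fixed in the world has none). Each returns a list of dicts, best first, with "conf" (0 to 1); they miss things now and then, are a little off and sometimes report something else, mostly with a low value. They report only what shows in the picture. A call takes as long as a camera call.
- env.boxes_of(thing, picture): "xy" ([column, row] in pixels, amid what is visible of it).
The state is a dict: "clock": time; "joint_pos": joint angles; "joint_vel": joint speeds; "effort": joint torques, N m; "eef_pos": TCP position; "tcp_rot": TCP orientation; "ft_force": force on the tool from outside, world axes, zero at the start; "torque": the same for the moment, N m; "width": finger opening in m.
Only numpy, scipy, OpenCV 4.12 (cv2) and the standard library are available. Lean on these libraries where they do the work, as an engineer would, in place of code of your own. Each camera call takes 0.05 s, during which the arm holds its last target.

TASK

Find out how deep the bore in the aluminium block is: take the depth gauge from its stand, lower it into the bore until its rod truly bottoms, pressing it home gently but firmly (a few newtons more than its brass collar's drag, never 25 N), and leave it standing there, bottomed. Then slide the stop on the rail so that the gap between the fence and the stop equals the depth you have measured. Leave the other things on the bench alone.

Things in the scene. Friction and masses are not known exactly. Their poses are not given: they have to be found in the camera images.
- fixture: Gauging fixture, fixed: grey plate 84 x 262 x 10 mm, origin at the centre of its underside, z up, y along it. At its +y end an aluminium block 56 x 50 mm (top 80 mm above the origin) with one upright blind bore. A steel rail runs from it along -y to the fence, an upright steel plate: inner face at y = -107 mm, top 34 mm high. Marks beside the rail every 10 mm from the fence's inner face.
- well_mouth (a point): Centre of the bore's mouth on the block's top face (fixture 0, 100, 80 mm), axes as the fixture's. The upright bore is 11.5 mm wide with a 2 mm chamfer and ends in a flat, firm pad (gives 1 mm at 12 N) as its floor, at an unknown depth, 28 to 52 mm below this point, different every time.
- depth_gauge: Depth gauge, loose, 0.11 to 0.18 kg, hanging upright in the stand. Origin at the rod's lower tip, z up the rod. Steel rod 10 mm across, chamfered tip, z = 0 to 86 mm; spigot 23 mm across to 100 mm; flange 38 mm across, 100 to 105 mm; black round handle 20 mm across, 105 to 157 mm (grip there). Lift it 110 mm to clear the stand's plate.
- gauge_handle (a point): Point on the gauge's axis in the middle of the handle, 135 mm above the tip.
- gauge_tip (a point): Tip of the gauge's rod (the gauge's origin).
- gauge_collar (a joint): Gauge reading (m): from the rod's tip to the underside of its brass collar (20 mm across, 10 tall), which slides on the rod with about 4 N drag and stays put. Starts at 13 to 20 mm. The block's top pushes it up as the rod goes in: with the rod bottomed it reads the bore's depth, else too little. The drag keeps the gauge from sinking by itself; on bottoming the force rises steeply above the drag.
- gauge_stand: Stand, fixed: foot 70 x 80 x 10 mm, two posts, and a level plate 50 x 80 mm, 110 to 118 mm above the origin, with a 26 mm hole in its middle where the gauge hangs (flange on the plate, tip 18 mm up). Origin at the centre of its underside. Behind stand and fixture, from x = 0.53 m on, stands a tall lab instrument: keep clear of it.
- setting_stop (a joint): Gap in m between the fence's inner face and the stop's near face; grows towards the block, 0 to 92 mm, starts at 72 to 88 mm. The stop slides with about 3 N of friction and stays where it is left.
- stop_grip (a point): Point in the stop's black upright grip, 56.5 mm above the bench and 10 mm in fixture +y from the stop's near face. The grip is 20 mm (fixture x) by 16 mm (fixture y), 36 to 71 mm above the bench; the aluminium stop body below is 40 x 20 mm. Either pair of sides can be pinched from above.
- stop_face (a point): Point on the stop's near face (the one that looks at the fence), 26.5 mm above the bench, in the middle of the rail. Its x axis is the fixture's x; its z axis is inclined at 45 degrees (along the fixture's +y and down alike), only for judging the gap against the depth.
- timer: Bystander: white kitchen-type timer 62 x 62 x 18 mm lying on the bench, loose.
- bottle_small: Bystander: small screw bottle 48 mm wide, 97 mm tall, loose.
- petri_dish: Bystander: closed petri dish 91 mm wide, 15 mm tall, loose.
- tip_box: Bystander: box of pipette tips 90 x 122 x 68 mm, loose.

How it is judged:
On the way:
1. the gauge's rod is pressed on the floor of the bore with more than 3 N (beyond the collar's drag) for 0.2 s (contact force between well_pad_c0 and depth_gauge above 3 N and horizontal distance between gauge_tip and well_mouth below 0.003 m), for 0.2 s.
At the end, for the whole second after the job is handed in: The gauge stands upright (within 7 degrees), at rest and released in the bore with its tip within 2.5 mm of the floor, and the gap between fence and stop equals the depth of the bore within 2.5 mm (distance between gauge_tip and well_pad_c0 below 0.0075 m and angle between depth_gauge's own z axis and vertical below 0.12 rad and linear speed of depth_gauge below 0.02 m/s and z of well_pad_c0 in the frame of stop_face between 0.11031 and 0.11384 m); the robot touches nothing.
It fails at once if the gauge is pressed on the fixture with more than 25 N (contact force between depth_gauge and fixture above 25 N).
It fails at once if the timer is shifted by more than 20 mm (distance of timer from where it was at the start of the episode above 0.02 m).
It fails at once if the small bottle is shifted by more than 20 mm (distance of bottle_small from where it was at the start of the episode above 0.02 m).
It fails at once if the petri dish is shifted by more than 20 mm (distance of petri_dish from where it was at the start of the episode above 0.02 m).
It fails at once if the tip box is shifted by more than 20 mm (distance of tip_box from where it was at the start of the episode above 0.02 m).
It also fails if it takes over 58 s, if anything falls off the work surface, if the arm or the gripper's body presses on something with over 40 N, if the wrist force passes 120 N, or if a joint passes its speed limit or range.

## Working session

There is one attempt and no reset: what is moved stays moved. The work goes in short steps, Python scripts to look and compute and a tool call to move; the robot and the scene stay as the last step left them, time stands still between calls to the robot, and variables do not carry over. Pictures are saved under pics/ and viewed, and the job is handed in when it is done.

Besides the shell and the picture viewer there is one more tool, called after ">>>" by a JSON object that holds its "op" and its "data". carry_out: Moves the arm, as the interface text tells. Its arguments: {"type":"object","properties":{"steps":{"type":"array"},"force":{"type":"number"}},"required":["steps"]}

```bash
ls; mkdir -p pics; cat > h.py <<'E'
from station import env
import numpy as np, cv2
def snap(n,name):
    s=env.snapshot(n); cv2.imwrite('pics/'+name+'.png',s['img'][:,:,::-1]); return s
def K(s): return np.array([[s['fx'],0,s['cx']],[0,s['fy'],s['cy']],[0,0,1.]])
def ray(s,xy):
    p=cv2.undistortPoints(np.array([[xy]],float),K(s),np.array(s['distortion'],float))[0,0]
    T=np.array(s['world_from_camera']); d=T[:3,:3]@np.array([p[0],-p[1],-1.]); return T[:3,3],d
def atz(s,xy,z):
    o,d=ray(s,xy); return o+d*(z-o[2])/d[2]
def proj(s,P):
    T=np.array(s['world_from_camera']); P=np.atleast_2d(P).astype(float)
    c=(P-T[:3,3])@T[:3,:3]; c=c*[1,-1,-1]
    return cv2.projectPoints(c,np.zeros(3),np.zeros(3),K(s),np.array(s['distortion'],float))[0][:,0]
def tri(rs):
    A=np.zeros((3,3));b=np.zeros(3)
    for o,d in rs:
        d=d/np.linalg.norm(d);M=np.eye(3)-np.outer(d,d);A+=M;b+=M@o
    return np.linalg.solve(A,b)
E
python3 - <<'E'
from h import *
a=snap('scene','s0');b=snap('top','t0')
for s in (a,b):
    print(np.round(np.array(s['world_from_camera']),3).tolist(),s['fx'],s['distortion'])
    for n in ['fixture','well_mouth','depth_gauge','gauge_handle','gauge_tip','gauge_collar','gauge_stand','setting_stop','stop_grip','stop_face','timer','bottle_small','petri_dish','tip_box']:
        try: print(n,[(np.round(r['xy'],1).tolist(),round(r['conf'],2)) for r in env.boxes_of(n,s)[:2]])
        except Exception as e: print(n,e)
o=env.get_obs();print(o)
E
```

```text
pics
[[0.903, -0.275, 0.332, 0.986], [0.43, 0.599, -0.675, -0.863], [-0.014, 0.752, 0.659, 1.102], [0.0, 0.0, 0.0, 1.0]] 481.6092562792311 [0.00249817 0.         0.         0.         0.        ]
fixture [([332.1, 187.7], 0.78)]
well_mouth [([325.4, 195.2], 0.69), ([325.9, 187.8], 0.33)]
depth_gauge [([285.1, 225.0], 0.65)]
gauge_handle []
gauge_tip [([285.7, 221.4], 0.71), ([324.7, 191.5], 0.59)]
gauge_collar [([326.8, 191.5], 0.49)]
gauge_stand [([291.6, 247.2], 0.89), ([284.4, 225.7], 0.69)]
setting_stop []
stop_grip [([328.3, 185.7], 0.43)]
stop_face [([326.1, 189.3], 0.65)]
timer [([233.4, 292.6], 0.6)]
bottle_small [([308.8, 292.1], 0.85)]
petri_dish [([343.9, 153.6], 0.6)]
tip_box []
[[0.015, 0.994, -0.105, 0.367], [-1.0, 0.016, 0.009, 0.174], [0.01, 0.105, 0.994, 1.374], [0.0, 0.0, 0.0, 1.0]] 365.3231569404181 [-0.0852307  0.         0.         0.         0.       ]
fixture [([287.4, 212.9], 0.85)]
well_mouth [([290.6, 214.8], 0.63)]
depth_gauge [([375.4, 206.1], 0.46)]
gauge_handle [([375.7, 208.1], 0.38), ([291.8, 212.1], 0.24)]
gauge_tip [([375.0, 207.5], 0.67)]
gauge_coll
[... 309 characters left out ...]
nt_pos': array([-1.24184122,  0.62838867,  0.03849265,  1.51743365, -0.02703729,
        0.99633171, -0.01999325]), 'joint_vel': array([-8.27279194e-04,  2.20555302e-03,  4.62998836e-05,  5.44299426e-04,
        5.35782499e-04,  1.90907245e-04, -9.62254469e-04]), 'effort': array([ 1.34611319e-04, -5.63270116e+01,  1.22546554e+00, -1.93778318e+01,
        1.08157162e-02,  1.74160188e-03,  6.71125449e-06]), 'eef_pos': array([0.24993499, 0.6000109 , 0.23930983]), 'tcp_rot': array([-3.92403549e-05,  1.96114825e-01,  9.80580937e-01, -1.49656536e-05]), 'ft_force': array([ 0.1888293 ,  0.45462759, -0.05977247]), 'torque': array([-0.00612898,  0.06547654, -0.02628776]), 'width': 0.08540041137714344}
```

```bash
python3 - <<'E'
import cv2
for n,(r0,r1,c0,c1) in {'s0':(100,330,190,440),'t0':(120,290,180,460)}.items():
    i=cv2.imread(f'pics/{n}.png')
    c=i[r0:r1,c0:c1]; f=min(800/(c1-c0),600/(r1-r0)); cv2.imwrite(f'pics/{n}c.png',cv2.resize(c,None,fx=f,fy=f,interpolation=cv2.INTER_CUBIC)); print(f)
E
```

```text
2.608695652173913
2.857142857142857
```

View pics/s0.png

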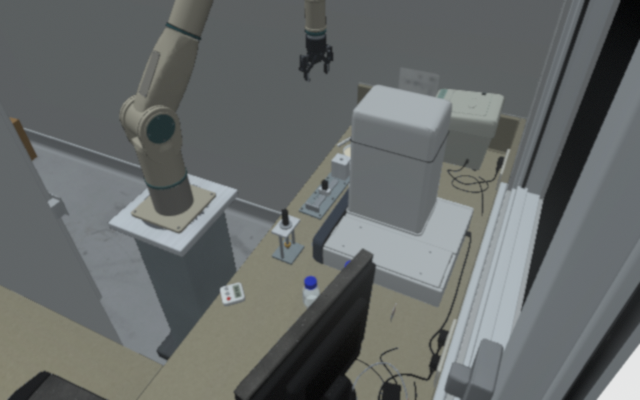

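View pics/s0c.png

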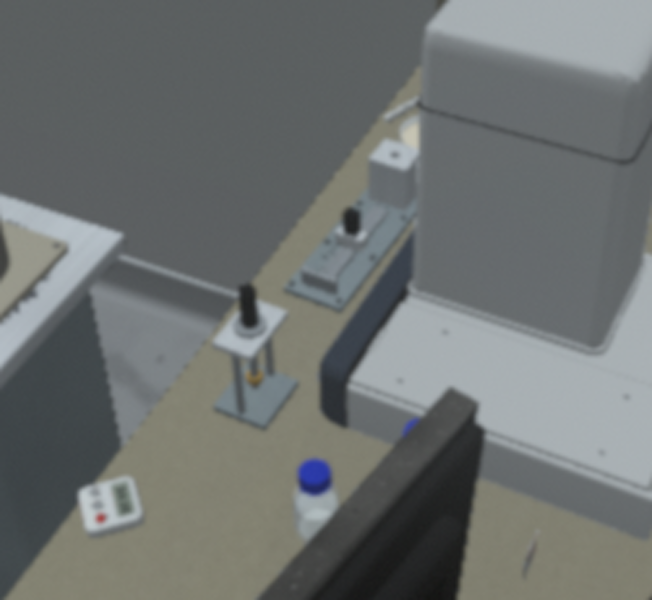

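View pics/t0c.png

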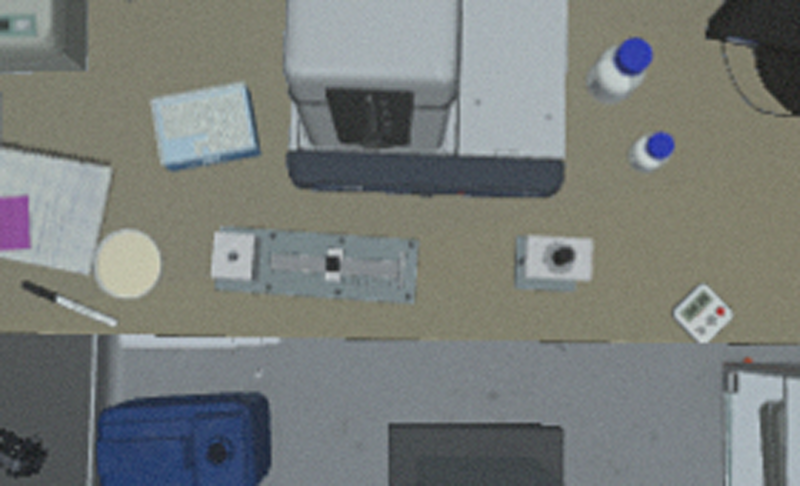

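```bash
python3 - <<'E'
import cv2
for n,k,(r0,r1,c0,c1) in [('t0','fix',(190,235,245,335)),('t0','st',(190,235,350,400)),('s0','fix',(140,225,290,360)),('s0','st',(200,270,260,315))]:
    i=cv2.imread(f'pics/{n}.png')
    c=i[r0:r1,c0:c1]; f=8 if k=='fix' and n=='t0' else 7; o=cv2.resize(c,None,fx=f,fy=f,interpolation=cv2.INTER_CUBIC)
    for x in range(c0,c1,10): cv2.putText(o,str(x),((x-c0)*f,8),0,.3,(0,0,255),1);cv2.line(o,((x-c0)*f+f//2,10),((x-c0)*f+f//2,14),(0,0,255),1)
    for y in range(r0,r1,10): cv2.putText(o,str(y),(0,(y-r0)*f+f//2),0,.3,(0,0,255),1)
    cv2.imwrite(f'pics/{n}{k}.png',o); print(o.shape)
E
```

```text
(360, 720, 3)
(315, 350, 3)
(595, 490, 3)
(490, 385, 3)
```

View pics/t0fix.png

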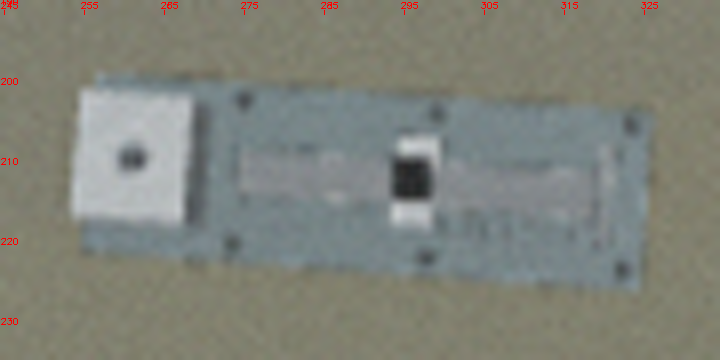

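View pics/t0st.png

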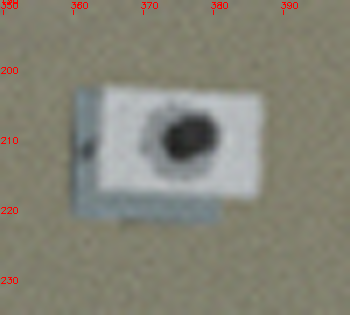

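View pics/s0fix.png

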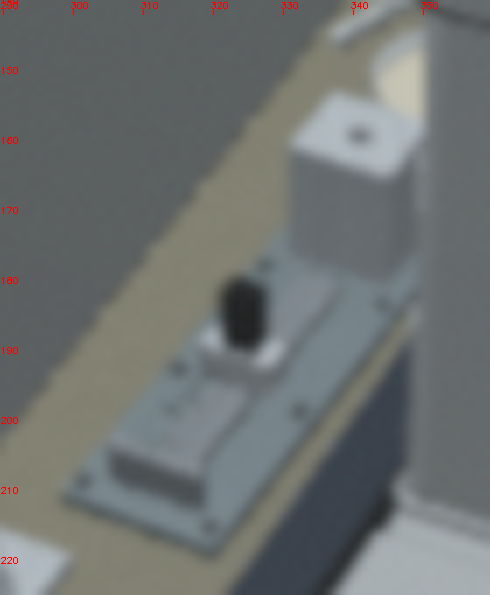

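View pics/s0st.png

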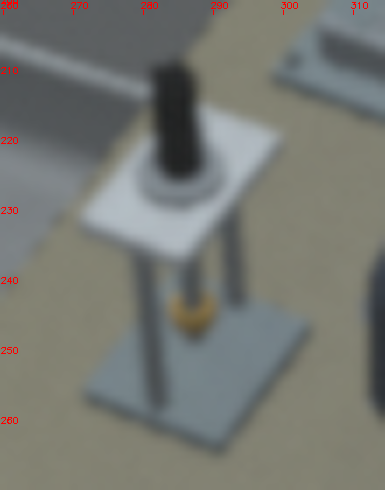

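```bash
cat > fit.py <<'E'
from h import *
from scipy.optimize import least_squares
a=env.snapshot('scene');b=env.snapshot('top')
def px(u,c0,r0,f): return [(u[0]+.5)/f-.5+c0,(u[1]+.5)/f-.5+r0]
def w(p,L):
    c,s=np.cos(p[2]),np.sin(p[2]); L=np.array(L)
    return np.c_[p[0]+c*L[:,0]-s*L[:,1],p[1]+s*L[:,0]+c*L[:,1],L[:,2]]
def fit(name,TL,TU,SL,SU,p0):
    for which in ('both','top','scene'):
        def res(p):
            r=[]
            if which!='scene': r.append((proj(b,w(p,TL))-TU).ravel())
            if which!='top': r.append((proj(a,w(p,SL))-SU).ravel())
            return np.concatenate(r)
        q=least_squares(res,p0,loss='soft_l1')
        print(name,which,np.round(q.x,4)); 
        if which=='both': out=q.x; print(np.round(res(q.x).reshape(-1,2),1).tolist())
    return out
# fixture mm/1000
TL=np.array([[0,100,80],[28,125,80],[28,75,80],[-28,75,80],[-28,125,80],[42,-131,10],[-42,-131,10],[42,131,10],[-42,131,10]])/1e3
TU=np.array([px(u,245,190,8) for u in [(132,158),(82,90),(195,96),(185,222),(72,214),(652,110),(638,290),(95,72),(83,252)]])
SL=np.array([[0,100,80],[-28,75,80],[-28,125,80],[28,75,80],[-42,-131,10],[42,-131,10]])/1e3
SU=np.array([px(u,290,140,7) for u in [(360,135),(290,140),(337,93),(390,178),(65,497),(212,555)]])
F=fit('fixture',TL,TU,SL,SU,[.42,.3,0])
bore=w(F,[[0,.1,.08]])[0];print('bore',bore,'tri',tri([ray(b,TU[0]),ray(a,SU[0])]), atz(b,TU[0],.08),atz(a,SU[0],.08))
g=atz(b,px((411,180),245,190,8),.071);print('stop grip top',g)
c,s=np.cos(F[2]),np.sin(F[2]);d=g[:2]-F[:2];ly=-s*d[0]+c*d[1];print('gap mm',(ly-.010+.107)*1e3,'lx',c*d[0]+s*d[1])
# stand: plate 50(x) x 80(y)
TL=np.array([[25,40,118],[25,-40,118],[-25,-40,118],[-25,40,118],[35,40,10],[-35,40,10]])/1e3
TU=np.array([px(u,350,190,7) for u in [(102,86),(263,95),(258,200),(95,188),(78,86),(70,216)]])
SL=np.array([[-25,-40,118],[25,-40,118],[25,40,118],[-35,-40,10],[35,-40,10],[35,40,10]])/1e3
SU=np.array([px(u,260,200,7) for u in [(80,215),(183,258),(284,138),(82,393),(222,450),(312,325)]])
S=fit('stand',TL,TU,SL,SU,[.42,-.05,0])
print('handle top via both',tri([ray(b,px((192,136),350,190,7)),ray(a,px((174,65),260,200,7))]))
np.savez('fit.npz',F=F,S=S)
E
python3 fit.py
```

```text
fixture both [ 0.4478  0.2725 -0.0504]
[[0.1, -0.2], [-0.0, -0.0], [-0.2, 0.1], [-0.2, 0.1], [-0.1, 0.2], [0.3, 0.0], [0.6, -0.1], [0.2, 0.1], [-0.1, -0.0], [0.4, 0.0], [-0.1, 1.0], [-0.2, 0.1], [0.1, 0.1], [-0.5, -0.7], [0.8, -0.8]]
fixture top [ 0.4478  0.2727 -0.0511]
fixture scene [ 0.4479  0.2718 -0.0492]
bore [0.45285879 0.37234764 0.08      ] tri [0.4517502  0.3724789  0.07980008] [0.45201573 0.37260873 0.08      ] [0.4516007  0.37203269 0.08      ]
stop grip top [0.44488731 0.24905802 0.071     ]
gap mm 73.46525470412885 lx -0.0017442414920262803
stand both [ 0.454  -0.0275 -0.0503]
[[0.1, 0.1], [0.0, 0.3], [0.1, -0.3], [0.3, -0.1], [-0.1, -0.0], [0.0, 0.0], [-0.1, 0.7], [0.1, 0.5], [0.1, -0.1], [-0.2, -0.7], [-0.2, -0.5], [0.5, -0.4]]
stand top [ 0.4539 -0.0272 -0.0524]
stand scene [ 0.4541 -0.0279 -0.0463]
handle top via both [ 0.45243832 -0.02351258  0.17787026]
```

```bash
cat > mv.py <<'E'
from h import *
from scipy.spatial.transform import Rotation as R
def st():
    o=env.get_obs();q=o['tcp_rot'];r=R.from_quat([q[1],q[2],q[3],q[0]]).as_matrix()
    print('t',o['clock'],'p',np.round(o['eef_pos'],4),'ydir deg',np.round(np.degrees(np.arctan2(r[1,1],r[0,1])),2),'tilt',np.round(r[:,2],3),'w',round(o['width'],4),'F',np.round(o['ft_force'],2),'j',np.round(o['joint_pos'],2));return o,r
def to(P,yd=None):
    o,r=st();d=r.T@(np.array(P)-o['eef_pos']);print('shift',np.round(d,4),'rows>=',np.linalg.norm(d)/.0625)
E
python3 -c "
from mv import *
to([.454,-.0275,.24])"
```

```text
t 1.6 p [0.25   0.6    0.2393] ydir deg 67.37 tilt [ 0.  0. -1.] w 0.0851 F [ 0.29  0.02 -0.27] j [-1.24  0.63  0.04  1.52 -0.03  1.   -0.02]
shift [-0.4297 -0.5007 -0.0007] rows>= 10.557261217306008
```

>>> {"op": "carry_out", "data": {"steps": [[0,0,0,0,-0.18],[0,0,0,0,-0.36],[0,0,0,0,-0.3948],[0,0,0,0,-0.3948]], "force": 40}}

```text
clock: 2.1
eef_pos: [0.2501, 0.6, 0.2393]
tcp_rot: [-0.0, 0.001, 1.0, 0.0]
ft_force: [0.6, -0.7, -0.2]
width: 0.0427
```

>>> {"op": "carry_out", "data": {"steps": [[0,-0.018,-0.056,0,0],[0,-0.036,-0.112,0,0],[0,-0.054,-0.168,0,0],[0,-0.072,-0.224,0,0],[0,-0.09,-0.28,0,0]]}}

```text
clock: 2.72
eef_pos: [0.3406, 0.3183, 0.2396]
tcp_rot: [0.0, 0.001, 1.0, 0.0]
ft_force: [0.3, -0.4, 0.2]
width: 0.0424
```

>>> {"op": "carry_out", "data": {"steps": [[0,-0.018,-0.056,0,0],[0,-0.036,-0.112,0,0],[0,-0.054,-0.168,0,0],[0,-0.072,-0.224,0,0],[0,-0.09,-0.28,0,0]]}}

```text
clock: 3.35
eef_pos: [0.4307, 0.0383, 0.2397]
tcp_rot: [0.001, 0.001, 1.0, 0.0]
ft_force: [0.7, 0.1, -1.2]
width: 0.0425
```

>>> {"op": "carry_out", "data": {"steps": [[0,-0.012,-0.0338,0,0],[0,-0.024,-0.0675,0,0],[0,-0.024,-0.0675,0,0]]}}

```text
clock: 3.72
eef_pos: [0.4548, -0.0304, 0.2395]
tcp_rot: [0.001, 0.004, 1.0, -0.001]
ft_force: [0.2, -0.0, -0.6]
width: 0.0427
```

```bash
python3 - <<'E'
from mv import *
o,r=st()
a=snap('scene','s1');b=snap('top','t1')
for s,n in((a,'s1'),(b,'t1')):
    u=proj(s,o['eef_pos']+np.array([0,0,-.008]))[0];print(n,u)
    i=cv2.imread(f'pics/{n}.png');c0,r0=int(u[0])-40,int(u[1])-40
    cv2.imwrite(f'pics/{n}c.png',cv2.resize(i[r0:r0+80,c0:c0+80],None,fx=7,fy=7,interpolation=cv2.INTER_CUBIC));print(c0,r0)
to([.454,-.0275,.142])
E
```

```text
t 3.725 p [ 0.4548 -0.0304  0.2395] ydir deg 89.56 tilt [ 0.001 -0.001 -1.   ] w 0.0427 F [ 0.24 -0.02 -0.63] j [-0.01  0.35  0.02  2.04 -0.01  0.75  1.58]
s1 [282.79897192 196.29844901]
242 156
t1 [382.03119636 207.20772715]
342 167
t 3.825 p [ 0.4538 -0.0272  0.2393] ydir deg 89.89 tilt [-0.  0. -1.] w 0.0424 F [-0.3   0.62  0.04] j [-0.01  0.35  0.02  2.04 -0.01  0.75  1.58]
shift [-0.0002 -0.0003  0.0973] rows>= 1.5565579886781975
```

View pics/s1c.png

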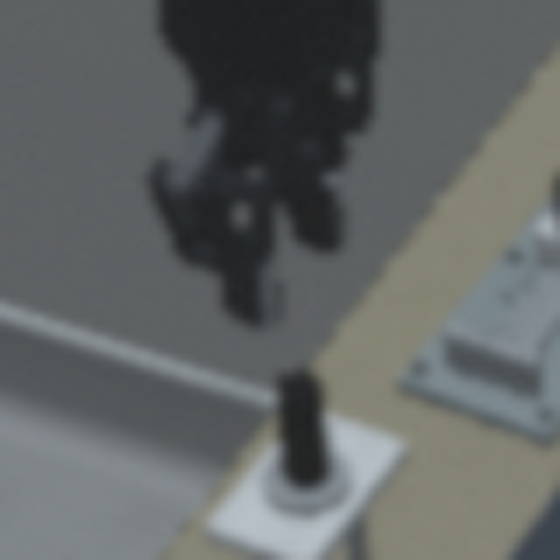

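View pics/t1c.png

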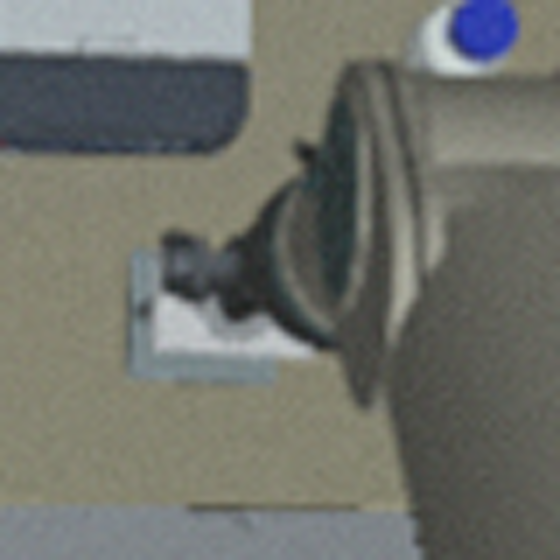

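>>> {"op": "carry_out", "data": {"steps": [[0,0,0,0.05,0],[0,0,0,0.09,0],[0,0,0,0.097,0],[0,0,0,0.097,0]]}}

```text
clock: 4.32
eef_pos: [0.4542, -0.0266, 0.1427]
tcp_rot: [-0.0, -0.0, 1.0, 0.0]
ft_force: [0.4, -0.6, 0.2]
width: 0.0424
```

>>> {"op": "carry_out", "data": {"steps": [[-0.3,0,0,0,0],[-1,0,0,0,0],[-1,0,0,0,0],[-1,0,0,0,0],[-1,0,0,0,0]], "force": 30}}

```text
clock: 4.95
eef_pos: [0.455, -0.0273, 0.1436]
tcp_rot: [0.001, -0.0, 1.0, 0.0]
ft_force: [-0.6, 0.4, 7.1]
width: 0.0191
```

```bash
python3 - <<'E'
from mv import *
o,r=st()
a=snap('scene','s2')
i=cv2.imread('pics/s2.png')
cv2.imwrite('pics/s2c.png',cv2.resize(i[180:280,240:340],None,fx=6,fy=6,interpolation=cv2.INTER_CUBIC))
E
```

```text
t 4.95 p [ 0.455  -0.0273  0.1436] ydir deg 90.0 tilt [ 0.003  0.    -1.   ] w 0.0191 F [-0.6   0.38  7.09] j [-0.01  0.51  0.01  2.14 -0.01  0.48  1.58]
```

View pics/s2c.png

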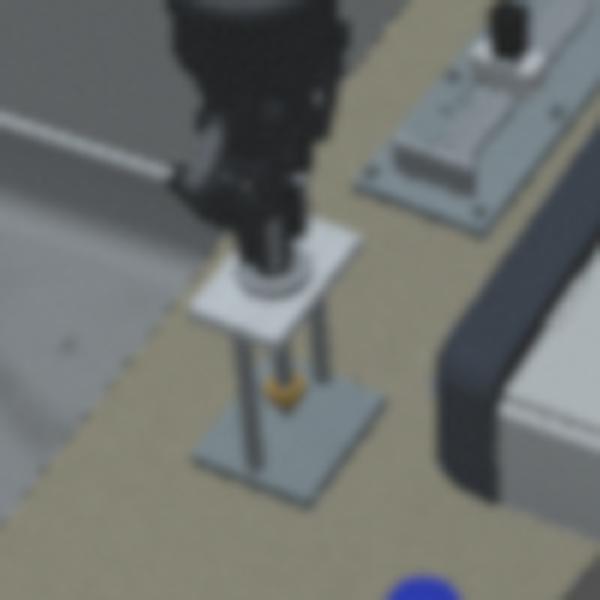

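>>> {"op": "carry_out", "data": {"steps": [[-1,0,0,-0.04,0],[-1,0,0,-0.08,0],[-1,0,0,-0.125,0],[-1,0,0,-0.125,0],[-1,0,0,-0.125,0]], "force": 40}}

```text
clock: 5.62
eef_pos: [0.4532, -0.0275, 0.267]
tcp_rot: [-0.0, 0.0, 1.0, 0.0]
ft_force: [-0.7, 0.2, -1.8]
width: 0.019
```

```bash
python3 - <<'E'
from mv import *
o,r=st()
a=snap('scene','s3')
i=cv2.imread('pics/s3.png')
cv2.imwrite('pics/s3c.png',cv2.resize(i[160:240,250:330],None,fx=7,fy=7,interpolation=cv2.INTER_CUBIC))
p=o['eef_pos']
for z in (0.0256,0.0406,.1256): print(((proj(a,p-[0,0,z])[0]-[250,160]+.5)*7))
to([.4525,.3724,.27])
E
```

```text
t 5.625 p [ 0.4532 -0.0275  0.267 ] ydir deg 89.99 tilt [-0.001  0.    -1.   ] w 0.019 F [-0.71  0.19 -1.78] j [-0.02  0.31  0.02  2.   -0.01  0.83  1.58]
[231.42317042 232.97554193]
[234.06860287 261.84427059]
[248.33807475 417.58197851]
t 5.675 p [ 0.4529 -0.0275  0.2664] ydir deg 89.99 tilt [-0.002  0.    -1.   ] w 0.0192 F [ 0.09  0.05 -1.13] j [-0.02  0.31  0.02  2.   -0.01  0.83  1.58]
shift [ 0.0005  0.3999 -0.0036] rows>= 6.398970249404995
```

View pics/s3c.png

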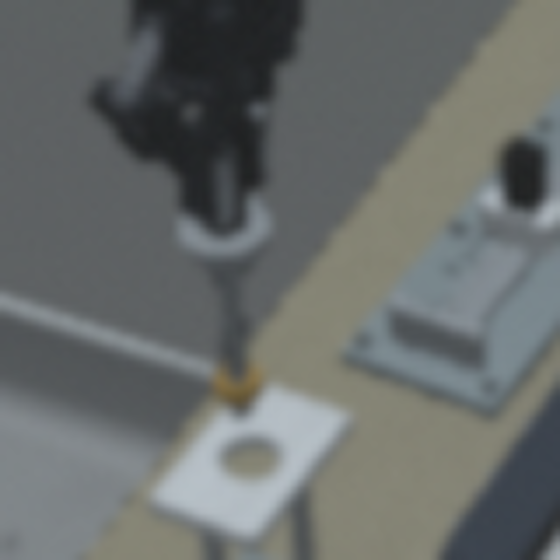

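```bash
python3 - <<'E'
from h import *
a=env.snapshot('scene')
f=lambda u:[(u[0]+.5)/7-.5+250,(u[1]+.5)/7-.5+160]
print('hole',atz(a,f((250,457)),.118),'flange bottom',atz(a,f((224,236)),.2414),'tip',atz(a,f((239,409)),.1414), 'collar bottom',atz(a,f((237,393)),.158))
from mv import *; o,_=st()
i=cv2.imread('pics/s3.png');cv2.imwrite('pics/s3d.png',cv2.resize(i[185:230,265:305],None,fx=13,fy=13,interpolation=cv2.INTER_CUBIC))
E
```

```text
hole [ 0.45247469 -0.02745505  0.118     ] flange bottom [ 0.45184326 -0.03050641  0.2414    ] tip [ 0.44770449 -0.0249433   0.1414    ] collar bottom [ 0.45178495 -0.03166107  0.158     ]
t 5.725 p [ 0.4529 -0.0275  0.2661] ydir deg 89.99 tilt [-0.003  0.    -1.   ] w 0.0191 F [-0.44 -0.06 -1.42] j [-0.02  0.32  0.02  2.   -0.01  0.83  1.58]
```

View pics/s3d.png

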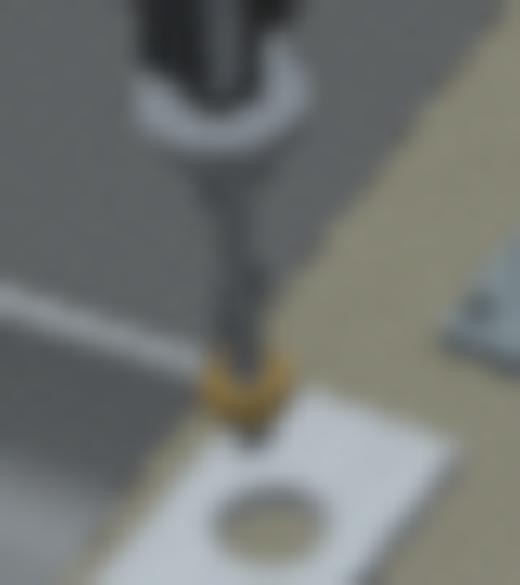

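>>> {"op": "carry_out", "data": {"steps": [[-1,0,0.05,0,0],[-1,0,0.11,0,0],[-1,0,0.17,0,0],[-1,0,0.23,0,0],[-1,0,0.29,0,0]]}}

```text
clock: 6.35
eef_pos: [0.4532, 0.2639, 0.2658]
tcp_rot: [-0.001, 0.0, 1.0, -0.001]
ft_force: [1.7, 0.2, -1.2]
width: 0.0188
```

>>> {"op": "carry_out", "data": {"steps": [[-1,0,0.04,0,0],[-1,0,0.08,0,0],[-1,0,0.11,0.02,0],[-1,0,0.11,0.03,0],[-1,0,0.11,0.03,0]]}}

```text
clock: 6.98
eef_pos: [0.4532, 0.3707, 0.2352]
tcp_rot: [-0.002, 0.0, 1.0, -0.002]
ft_force: [-0.1, -0.9, -0.9]
width: 0.0189
```

```bash
python3 - <<'E'
from mv import *
o,r=st()
a=snap('scene','s4')
i=cv2.imread('pics/s4.png')
cv2.imwrite('pics/s4c.png',cv2.resize(i[115:185,310:370],None,fx=8.5,fy=8.5,interpolation=cv2.INTER_CUBIC))
p=o['eef_pos'];F=np.load('fit.npz')['F']
for z in (0.0256,.1256): print('pred',((proj(a,p-[0,0,z])[0]-[310,115]+.5)*8.5))
print('bore',(proj(a,[.4529,.3723,.08])[0]-[310,115]+.5)*8.5)
o,r=st()
E
```

```text
t 6.975 p [0.4532 0.3707 0.2352] ydir deg 89.97 tilt [-0.003 -0.004 -1.   ] w 0.0189 F [-0.15 -0.93 -0.94] j [-0.69  0.54 -0.06  1.7   0.04  0.9   0.8 ]
pred [273.81328337 114.77375846]
pred [270.84078415 321.7210254 ]
bore [270.90395397 377.47066153]
t 7.025 p [0.4539 0.3708 0.2362] ydir deg 89.92 tilt [-0.002 -0.003 -1.   ] w 0.0191 F [ 0.14 -0.38 -1.04] j [-0.69  0.54 -0.06  1.7   0.04  0.9   0.8 ]
```

View pics/s4c.png

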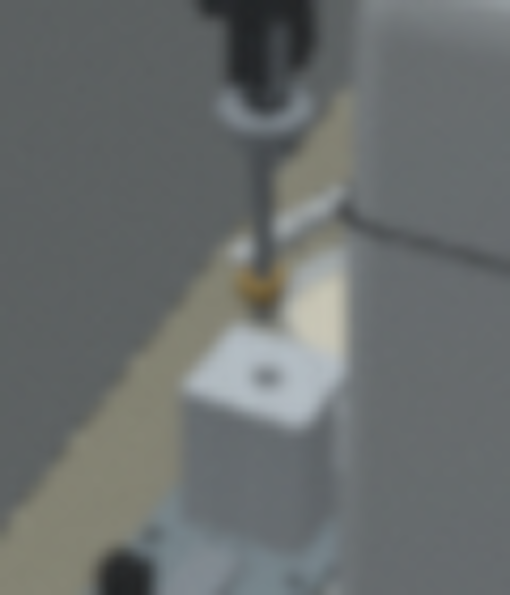

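>>> {"op": "carry_out", "data": {"steps": [[-1,-0.0014,0.0012,0.012,0],[-1,-0.0014,0.0012,0.024,0],[-1,-0.0014,0.0012,0.024,0]]}}

```text
clock: 7.4
eef_pos: [0.4548, 0.3727, 0.212]
tcp_rot: [-0.001, 0.0, 1.0, -0.001]
ft_force: [0.7, 0.3, -1.2]
width: 0.0188
```

```bash
python3 - <<'E'
from mv import *
o,r=st()
a=snap('scene','s5')
i=cv2.imread('pics/s5.png')
cv2.imwrite('pics/s5c.png',cv2.resize(i[135:175,320:360],None,fx=14,fy=14,interpolation=cv2.INTER_CUBIC))
p=o['eef_pos']
for z in (0.0256,.1256): print('pred',((proj(a,p-[0,0,z])[0]-[320,135]+.5)*14))
print('bore',(proj(a,[.4529,.3723,.08])[0]-[320,135]+.5)*14)
o,r=st()
E
```

```text
t 7.4 p [0.4548 0.3727 0.212 ] ydir deg 89.97 tilt [-0.002 -0.002 -1.   ] w 0.0188 F [ 0.7   0.32 -1.19] j [-0.7   0.57 -0.06  1.72  0.04  0.85  0.8 ]
pred [319.3050675 -12.5022147]
pred [314.13000357 322.00365737]
bore [306.19474771 341.71638369]
t 7.45 p [0.4551 0.3732 0.2127] ydir deg 89.98 tilt [-0.001 -0.001 -1.   ] w 0.019 F [ 1.2   0.65 -1.31] j [-0.7   0.57 -0.06  1.72  0.04  0.85  0.8 ]
```

View pics/s5c.png

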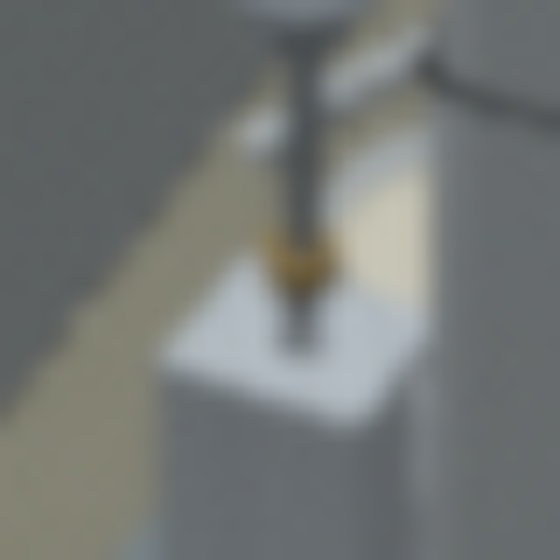

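>>> {"op": "carry_out", "data": {"steps": [[-1,0,0,0.004,0],[-1,0,0,0.008,0],[-1,0,0,0.012,0],[-1,0,0,0.012,0]]}}

```text
clock: 7.95
eef_pos: [0.4552, 0.3736, 0.2009]
tcp_rot: [-0.0, -0.0, 1.0, -0.0]
ft_force: [0.4, 1.0, -1.3]
width: 0.0189
```

>>> {"op": "carry_out", "data": {"steps": [[-1,0,0,0.003,0],[-1,0,0,0.006,0],[-1,0,0,0.009,0],[-1,0,0,0.009,0]]}}

```text
clock: 8.45
eef_pos: [0.4553, 0.3737, 0.1921]
tcp_rot: [-0.0, -0.0, 1.0, -0.0]
ft_force: [-0.5, -0.3, -1.0]
width: 0.0188
```

>>> {"op": "carry_out", "data": {"steps": [[-1,0,0,0.0025,0],[-1,0,0,0.005,0],[-1,0,0,0.0075,0],[-1,0,0,0.0075,0]]}}

```text
clock: 8.95
eef_pos: [0.4554, 0.3738, 0.1846]
tcp_rot: [-0.0, -0.0, 1.0, 0.0]
ft_force: [-0.5, 0.9, 1.4]
width: 0.0191
```

>>> {"op": "carry_out", "data": {"steps": [[-1,0,0,0.002,0],[-1,0,0,0.004,0],[-1,0,0,0.006,0],[-1,0,0,0.006,0]]}}

```text
clock: 9.45
eef_pos: [0.4553, 0.3738, 0.1785]
tcp_rot: [-0.0, -0.0, 1.0, 0.0]
ft_force: [0.1, 1.0, 0.1]
width: 0.019
```

>>> {"op": "carry_out", "data": {"steps": [[-1,0,0,0.0007,0],[-1,0,0,0.0014,0],[-1,0,0,0.002,0],[-1,0,0,0.002,0]]}}

```text
clock: 9.95
eef_pos: [0.4554, 0.3738, 0.1768]
tcp_rot: [0.0, -0.0, 1.0, 0.0]
ft_force: [-0.4, 0.4, 2.2]
width: 0.0192
```

>>> {"op": "carry_out", "data": {"steps": [[-1,0,0,0.0007,0],[-1,0,0,0.0014,0],[-1,0,0,0.002,0],[-1,0,0,0.002,0]]}}

```text
clock: 10.45
eef_pos: [0.4554, 0.3738, 0.1747]
tcp_rot: [-0.0, -0.0, 1.0, 0.0]
ft_force: [-0.3, 1.0, 2.5]
width: 0.0185
```

>>> {"op": "carry_out", "data": {"steps": [[-1,0,0,0.0007,0],[-1,0,0,0.0014,0],[-1,0,0,0.002,0],[-1,0,0,0.002,0]]}}

```text
clock: 10.95
eef_pos: [0.4554, 0.3738, 0.1727]
tcp_rot: [-0.0, -0.0, 1.0, 0.0]
ft_force: [-0.7, 0.5, 2.9]
width: 0.0193
```

>>> {"op": "carry_out", "data": {"steps": [[-1,0,0,0.0007,0],[-1,0,0,0.0014,0],[-1,0,0,0.002,0],[-1,0,0,0.002,0]]}}

```text
clock: 11.45
eef_pos: [0.4554, 0.3738, 0.1707]
tcp_rot: [-0.0, -0.0, 1.0, 0.0]
ft_force: [-0.0, 1.4, 1.3]
width: 0.0193
```

>>> {"op": "carry_out", "data": {"steps": [[-1,0,0,0.0007,0],[-1,0,0,0.0014,0],[-1,0,0,0.002,0],[-1,0,0,0.002,0]]}}

```text
clock: 11.95
eef_pos: [0.4553, 0.3738, 0.1687]
tcp_rot: [-0.0, 0.0, 1.0, 0.0]
ft_force: [-1.6, 0.8, 2.4]
width: 0.019
```

>>> {"op": "carry_out", "data": {"steps": [[-1,0,0,0.0007,0],[-1,0,0,0.0014,0],[-1,0,0,0.002,0],[-1,0,0,0.002,0]]}}

```text
clock: 12.45
eef_pos: [0.4553, 0.3738, 0.1667]
tcp_rot: [-0.0, -0.0, 1.0, 0.0]
ft_force: [-1.1, 1.6, 1.6]
width: 0.0192
```

>>> {"op": "carry_out", "data": {"steps": [[-1,0,0,0.0007,0],[-1,0,0,0.0014,0],[-1,0,0,0.002,0],[-1,0,0,0.002,0]]}}

```text
clock: 12.95
eef_pos: [0.4553, 0.3738, 0.1647]
tcp_rot: [-0.0, -0.0, 1.0, 0.0]
ft_force: [-1.0, 1.3, 2.4]
width: 0.0192
```

>>> {"op": "carry_out", "data": {"steps": [[-1,0,0,0.0007,0],[-1,0,0,0.0014,0],[-1,0,0,0.002,0],[-1,0,0,0.002,0]]}}

```text
clock: 13.45
eef_pos: [0.4553, 0.3738, 0.1627]
tcp_rot: [-0.0, -0.0, 1.0, 0.0]
ft_force: [-0.9, 1.6, 3.3]
width: 0.0189
```

>>> {"op": "carry_out", "data": {"steps": [[-1,0,0,0.0007,0],[-1,0,0,0.0014,0],[-1,0,0,0.002,0],[-1,0,0,0.002,0]]}}

```text
clock: 13.95
eef_pos: [0.4554, 0.3737, 0.1607]
tcp_rot: [-0.0, -0.0, 1.0, 0.0]
ft_force: [-0.9, 1.9, 2.5]
width: 0.019
```

>>> {"op": "carry_out", "data": {"steps": [[-1,0,0,0.0007,0],[-1,0,0,0.0014,0],[-1,0,0,0.002,0],[-1,0,0,0.002,0]]}}

```text
clock: 14.45
eef_pos: [0.4556, 0.3738, 0.1597]
tcp_rot: [0.0, 0.0, 1.0, 0.0]
ft_force: [-1.3, 0.1, 9.4]
width: 0.019
```

>>> {"op": "carry_out", "data": {"steps": [[-1,0,0,0.0004,0],[-1,0,0,0.0004,0],[-1,0,0,0.0004,0],[-1,0,0,0.0004,0]]}}

```text
clock: 14.95
eef_pos: [0.4556, 0.3738, 0.1596]
tcp_rot: [0.0, 0.0, 1.0, 0.0]
ft_force: [-1.9, 1.3, 11.5]
width: 0.019
```

```bash
python3 - <<'E'
from mv import *
o,r=st()
a=snap('scene','s6')
i=cv2.imread('pics/s6.png')
cv2.imwrite('pics/s6c.png',cv2.resize(i[115:185,310:370],None,fx=8.5,fy=8.5,interpolation=cv2.INTER_CUBIC))
for k in range(2): o=env.get_obs();env.snapshot('top');st()
E
```

```text
t 14.95 p [0.4556 0.3738 0.1596] ydir deg 89.99 tilt [ 0.001  0.    -1.   ] w 0.019 F [-1.93  1.26 11.48] j [-0.7   0.64 -0.06  1.77  0.05  0.73  0.79]
t 15.05 p [0.4556 0.3738 0.1597] ydir deg 89.99 tilt [ 0.001  0.001 -1.   ] w 0.0193 F [-1.46 -0.12 11.54] j [-0.7   0.64 -0.06  1.77  0.05  0.73  0.79]
t 15.1 p [0.4556 0.3738 0.1596] ydir deg 89.99 tilt [ 0.001  0.001 -1.   ] w 0.0187 F [-2.27  0.77 11.62] j [-0.7   0.64 -0.06  1.77  0.05  0.73  0.79]
```

View pics/s6c.png

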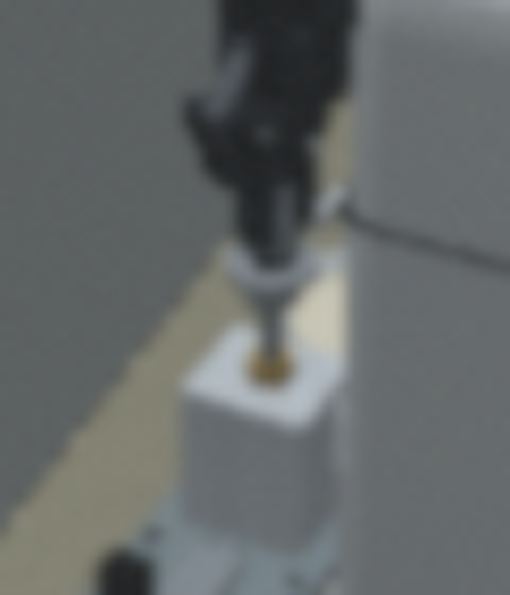

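>>> {"op": "carry_out", "data": {"steps": [[-0.6,0,0,-0.0004,0],[-0.2,0,0,-0.0004,0],[-0.1,0,0,-0.0004,0],[-0.1,0,0,-0.0004,0]]}}

```text
clock: 15.6
eef_pos: [0.4553, 0.3731, 0.1583]
tcp_rot: [-0.0, 0.0, 1.0, -0.001]
ft_force: [0.9, -0.1, 0.0]
width: 0.0387
```

>>> {"op": "carry_out", "data": {"steps": [[-0.1,0,0,-0.03,0],[-0.1,0,0,-0.07,0],[-0.1,0,0,-0.08,0],[-0.1,0,0,-0.08,0]]}}

```text
clock: 16.1
eef_pos: [0.4555, 0.3736, 0.2389]
tcp_rot: [0.0, 0.0, 1.0, 0.0]
ft_force: [-0.0, 0.1, 0.1]
width: 0.0384
```

>>> {"op": "carry_out", "data": {"steps": [[-0.1,0,-0.04,0,0],[-0.1,0,-0.1,0,0],[-0.1,0,-0.16,0,0],[-0.1,0,-0.16,0,0]]}}

```text
clock: 16.6
eef_pos: [0.4547, 0.2073, 0.2373]
tcp_rot: [-0.002, 0.004, 1.0, -0.002]
ft_force: [-0.1, 0.5, 0.7]
width: 0.0384
```

```bash
python3 - <<'E'
from mv import *
o,r=st()
a=snap('scene','s7');b=snap('top','t7')
i=cv2.imread('pics/s7.png')
cv2.imwrite('pics/s7c.png',cv2.resize(i[115:185,310:370],None,fx=8.5,fy=8.5,interpolation=cv2.INTER_CUBIC))
i=cv2.imread('pics/t7.png')
cv2.imwrite('pics/t7c.png',cv2.resize(i[190:235,245:335],None,fx=8,fy=8,interpolation=cv2.INTER_CUBIC))
for D in (.0433,.0453,.0473):
  for z in (100,105,157,86): P=[.4528,.3724,.08-D+z/1e3];print(D,z,(proj(a,P)[0]-[310,115]+.5)*8.5,(proj(b,P)[0]-[245,190]+.5)*8)
E
```

```text
t 16.6 p [0.4547 0.2073 0.2373] ydir deg 89.52 tilt [-0.004 -0.005 -1.   ] w 0.0384 F [-0.12  0.5   0.69] j [-0.45  0.42 -0.06  1.93  0.04  0.8   1.04]
0.0433 100 [272.41282974 264.71452157] [112.92813489 147.51881003]
0.0433 105 [272.56042797 254.54260702] [111.06835856 146.66490081]
0.0433 157 [274.13162793 146.28141018] [ 90.8050362  137.35928536]
0.0433 86 [272.00270855 292.98022559] [118.05741854 149.87375828]
0.0453 100 [272.35395725 268.77188228] [113.66789622 147.85846097]
0.0453 105 [272.50131705 258.61627058] [111.81405441 147.00728753]
0.0453 157 [274.06994873 150.53063497] [ 91.6169126 137.73219  ]
0.0453 86 [271.94449601 296.9924574 ] [118.78093411 150.20592069]
0.0473 100 [272.29517973 272.82274936] [114.40530351 148.19702675]
0.0473 105 [272.44230167 262.68340119] [112.55736794 147.348576  ]
0.0473 157 [274.00837138 154.77289842] [ 92.42608385 138.1038469 ]
0.0473 86 [271.88637684 300.99830398] [119.5021725  150.53703351]
```

View pics/s7c.png

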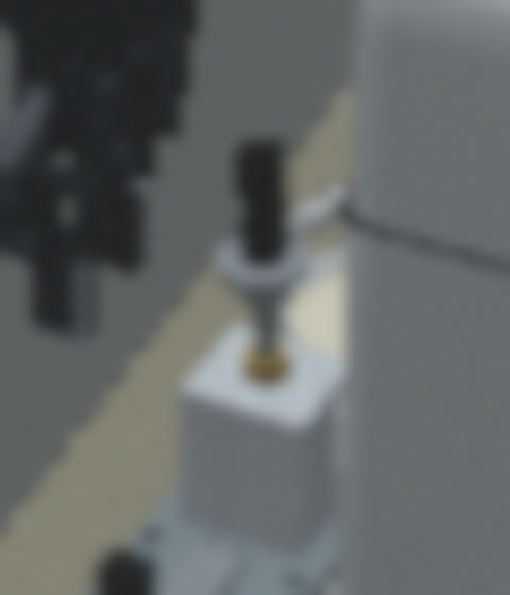

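View pics/t7c.png

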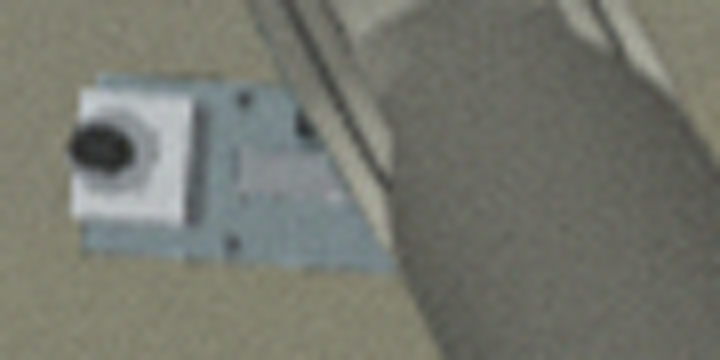

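```bash
python3 - <<'E'
import cv2,numpy as np
a=cv2.imread('pics/s6.png').astype(np.float32);b=cv2.imread('pics/s7.png').astype(np.float32)
def reg(r0,r1,c0,c1):
    A=cv2.resize(a[r0:r1,c0:c1],None,fx=8,fy=8,interpolation=cv2.INTER_CUBIC)
    B=cv2.resize(b[r0-3:r1+3,c0-3:c1+3],None,fx=8,fy=8,interpolation=cv2.INTER_CUBIC)
    m=cv2.matchTemplate(B,A,cv2.TM_CCOEFF_NORMED);_,v,_,l=cv2.minMaxLoc(m);print((l[0]-24)/8,(l[1]-24)/8,v)
reg(154,163,337,347) # collar
reg(146,160,336,347)
reg(140,152,334,349) # flange
reg(165,178,332,350) # block
E
```

```text
-0.5 -0.25 0.9928194284439087
-0.5 -0.25 0.9835612177848816
-0.625 0.0 0.9245336055755615
0.0 0.0 0.9732087254524231
```

>>> {"op": "carry_out", "data": {"steps": [[-0.1,0.004,0.04,0,-0.0504],[-0.1,0.0077,0.0425,0.05,-0.0504],[-0.1,0.0077,0.0425,0.1,-0.0504],[-0.1,0.0077,0.0425,0.1,-0.0504]]}}

```text
clock: 17.2
eef_pos: [0.4444, 0.2565, 0.1353]
tcp_rot: [-0.004, -0.027, 1.0, -0.002]
ft_force: [0.2, -0.8, 0.5]
width: 0.0383
```

```bash
python3 - <<'E'
from mv import *
a=snap('scene','s8')
i=cv2.imread('pics/s8.png')
cv2.imwrite('pics/s8c.png',cv2.resize(i[140:225,290:360],None,fx=7,fy=7,interpolation=cv2.INTER_CUBIC))
to([.447,.2498,.050])
E
```

```text
t 17.25 p [0.4463 0.2571 0.1376] ydir deg 93.02 tilt [-0.004 -0.001 -1.   ] w 0.0385 F [ 0.37 -0.12  0.64] j [-0.53  0.59 -0.07  1.98  0.07  0.58  0.98]
shift [-0.0007 -0.0073  0.0876] rows>= 1.4060743774765307
```

View pics/s8c.png

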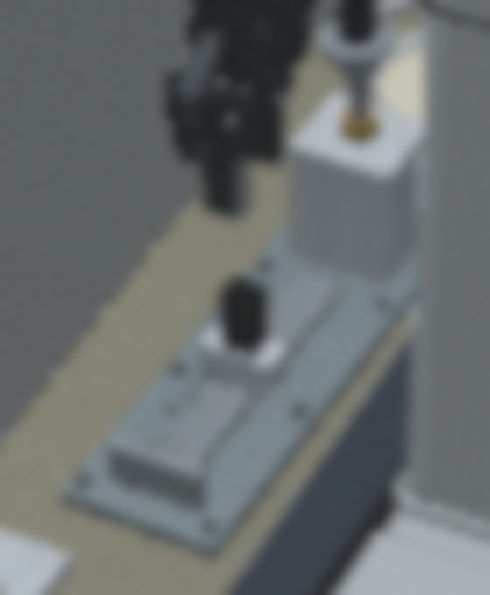

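>>> {"op": "carry_out", "data": {"steps": [[-0.1,0,-0.007,0.0,0],[-0.1,0,-0.007,0.04,0],[-0.1,0,-0.007,0.0875,0],[-0.1,0,-0.007,0.0875,0]]}}

```text
clock: 17.75
eef_pos: [0.4472, 0.2483, 0.0506]
tcp_rot: [-0.001, -0.025, 1.0, -0.001]
ft_force: [-0.7, -0.7, 1.1]
width: 0.0386
```

>>> {"op": "carry_out", "data": {"steps": [[-0.4,0,0,0,0],[-1,0,0,0,0],[-1,0,0,0,0],[-1,0,0,0,0],[-1,0,0,0,0]]}}

```text
clock: 18.38
eef_pos: [0.4496, 0.2502, 0.0538]
tcp_rot: [0.002, -0.024, 1.0, 0.001]
ft_force: [-1.6, -0.1, 7.8]
width: 0.0161
```

```bash
python3 - <<'E'
from mv import *
st()
a=snap('scene','s9')
i=cv2.imread('pics/s9.png')
cv2.imwrite('pics/s9c.png',cv2.resize(i[140:225,290:360],None,fx=7,fy=7,interpolation=cv2.INTER_CUBIC))
st()
E
```

```text
t 18.375 p [0.4496 0.2502 0.0538] ydir deg 92.8 tilt [ 0.004  0.003 -1.   ] w 0.0161 F [-1.58 -0.15  7.76] j [-0.53  0.73 -0.05  2.04  0.09  0.37  0.97]
t 18.425 p [0.4496 0.2502 0.0538] ydir deg 92.8 tilt [ 0.004  0.003 -1.   ] w 0.016 F [-0.28  0.33  8.52] j [-0.53  0.73 -0.05  2.04  0.09  0.37  0.97]
```

View pics/s9c.png

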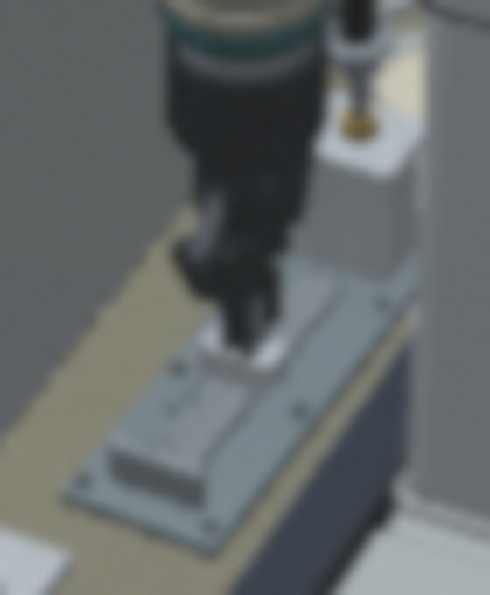

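>>> {"op": "carry_out", "data": {"steps": [[-1,0,-0.01,-0.002,0],[-1,0,-0.025,-0.002,0],[-1,0,-0.045,-0.002,0],[-1,0,-0.063,-0.002,0],[-1,0,-0.063,-0.002,0]]}}

```text
clock: 19.05
eef_pos: [0.4461, 0.1816, 0.0538]
tcp_rot: [-0.005, -0.024, 1.0, -0.003]
ft_force: [-9.1, -2.5, 9.7]
width: 0.0158
```

```bash
python3 - <<'E'
from mv import *
st()
a=snap('scene','s10')
i=cv2.imread('pics/s10.png')
cv2.imwrite('pics/s10c.png',cv2.resize(i[140:225,290:360],None,fx=7,fy=7,interpolation=cv2.INTER_CUBIC))
st()
E
```

```text
t 19.05 p [0.4461 0.1816 0.0538] ydir deg 92.72 tilt [-0.01  -0.006 -1.   ] w 0.0158 F [-9.05 -2.46  9.73] j [-0.41  0.71 -0.06  2.11  0.12  0.33  1.05]
t 19.1 p [0.4461 0.1818 0.0538] ydir deg 92.73 tilt [-0.01  -0.006 -1.   ] w 0.016 F [-9.52 -2.79  9.33] j [-0.41  0.71 -0.06  2.11  0.12  0.33  1.05]
```

View pics/s10c.png

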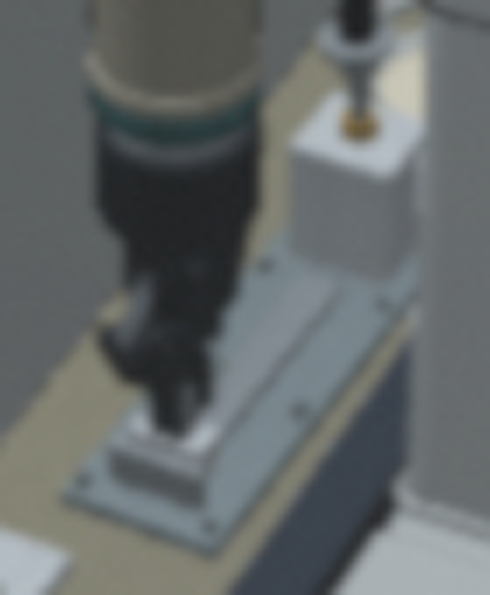

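>>> {"op": "carry_out", "data": {"steps": [[-1,0.002,-0.001,-0.001,0],[-1,0.002,-0.002,-0.001,0],[-1,0.002,-0.003,-0.001,0],[-1,0.002,-0.003,-0.001,0]]}}

```text
clock: 19.6
eef_pos: [0.4461, 0.1817, 0.0539]
tcp_rot: [-0.003, -0.025, 1.0, -0.001]
ft_force: [-7.5, 0.7, -3.2]
width: 0.0162
```

>>> {"op": "carry_out", "data": {"steps": [[-1,0.001,-0.001,0,0],[-1,0.001,-0.002,0,0],[-1,0.001,-0.003,0,0],[-1,0.001,-0.003,0,0]]}}

```text
clock: 20.1
eef_pos: [0.4459, 0.1796, 0.054]
tcp_rot: [-0.002, -0.025, 1.0, -0.0]
ft_force: [-6.1, 2.4, -4.9]
width: 0.0157
```

>>> {"op": "carry_out", "data": {"steps": [[-1,0.001,-0.001,0.001,0],[-1,0.001,-0.002,0.001,0],[-1,0.001,-0.003,0.001,0],[-1,0.001,-0.003,0.001,0]]}}

```text
clock: 20.6
eef_pos: [0.4459, 0.1778, 0.0539]
tcp_rot: [-0.001, -0.026, 1.0, 0.0]
ft_force: [-6.9, 4.3, 4.4]
width: 0.0161
```

>>> {"op": "carry_out", "data": {"steps": [[-1,0.001,-0.001,0,0],[-1,0.001,-0.002,0,0],[-1,0.001,-0.002,0,0],[-1,0.001,-0.002,0,0]]}}

```text
clock: 21.1
eef_pos: [0.4459, 0.1777, 0.0539]
tcp_rot: [-0.0, -0.026, 1.0, 0.002]
ft_force: [-6.0, 8.5, 0.9]
width: 0.0162
```

>>> {"op": "carry_out", "data": {"steps": [[-1,0.001,0.012,0,0],[-1,0.001,0.025,0,0],[-1,0.001,0.038,0,0],[-1,0.001,0.046,0,0],[-1,0.001,0.046,0,0]]}}

```text
clock: 21.72
eef_pos: [0.448, 0.2232, 0.054]
tcp_rot: [0.004, -0.025, 1.0, 0.002]
ft_force: [6.2, 0.6, -3.6]
width: 0.0156
```

```bash
python3 - <<'E'
from mv import *
to([.447,.22295,.054])
E
```

```text
t 21.725 p [0.448  0.2232 0.054 ] ydir deg 92.86 tilt [ 0.008  0.004 -1.   ] w 0.0156 F [ 6.24  0.61 -3.56] j [-0.49  0.72 -0.05  2.08  0.1   0.33  1.  ]
shift [ 0.001  -0.0002 -0.    ] rows>= 0.016688139785019453
```

>>> {"op": "carry_out", "data": {"steps": [[-1,0.001,0,0,0],[-1,0.001,0,0,0]]}}

```text
clock: 21.98
eef_pos: [0.448, 0.2232, 0.054]
tcp_rot: [0.005, -0.025, 1.0, 0.002]
ft_force: [9.4, 1.1, -4.4]
width: 0.0161
```

>>> {"op": "carry_out", "data": {"steps": [[-0.6,0,0,0,0],[-0.2,0,0,0,0],[-0.1,0,0,0,0],[-0.1,0,0,0,0]]}}

```text
clock: 22.48
eef_pos: [0.442, 0.2212, 0.0533]
tcp_rot: [-0.0, -0.026, 1.0, 0.0]
ft_force: [0.6, -1.5, 0.1]
width: 0.0386
```

>>> {"op": "carry_out", "data": {"steps": [[-0.1,0,0,-0.03,0],[-0.1,0,0,-0.09,0],[-0.1,0,0,-0.15,0],[-0.1,0,0,-0.18,0],[-0.1,0,0,-0.18,0]]}}

```text
clock: 23.1
eef_pos: [0.4436, 0.2217, 0.2357]
tcp_rot: [0.002, -0.025, 1.0, 0.001]
ft_force: [1.0, -0.2, -0.3]
width: 0.0385
```

>>> {"op": "carry_out", "data": {"steps": [[-0.1,0.03,-0.05,0,0],[-0.1,0.05,-0.1,0,0],[-0.1,0.05,-0.16,0,0],[-0.1,0.05,-0.2,0,0]]}}

```text
clock: 23.6
eef_pos: [0.401, 0.0162, 0.2322]
tcp_rot: [-0.001, -0.024, 1.0, -0.0]
ft_force: [0.7, 0.1, 0.6]
width: 0.0382
```

```bash
python3 - <<'E'
from mv import *
st();print(env.tip_extent)
b=snap('top','t11');a=snap('scene','s11')
i=cv2.imread('pics/t11.png');cv2.imwrite('pics/t11c.png',cv2.resize(i[190:235,245:335],None,fx=8,fy=8,interpolation=cv2.INTER_CUBIC))
i=cv2.imread('pics/s11.png');cv2.imwrite('pics/s11c.png',cv2.resize(i[125:225,290:360],None,fx=6,fy=6,interpolation=cv2.INTER_CUBIC))
E
```

```text
t 23.6 p [0.401  0.0162 0.2322] ydir deg 92.81 tilt [-0.003 -0.001 -1.   ] w 0.0382 F [0.7  0.07 0.61] j [-0.06  0.29 -0.06  2.17  0.03  0.68  1.47]
0.008
```

View pics/t11c.png

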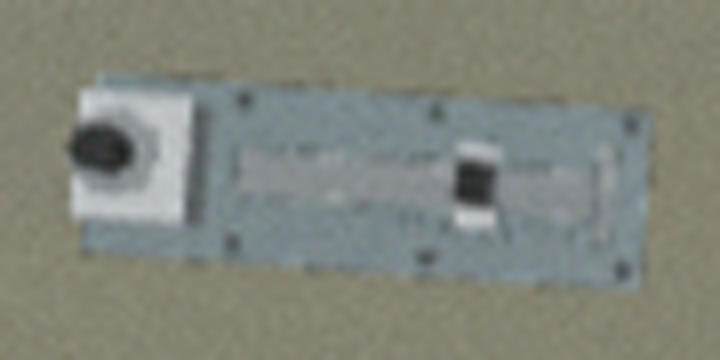

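View pics/s11c.png

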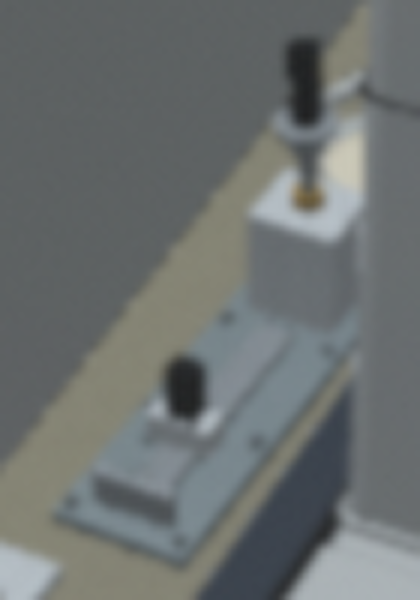

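```bash
python3 - <<'E'
from h import *
a=env.snapshot('scene');b=env.snapshot('top');F=np.load('fit.npz')['F'];c,s=np.cos(F[2]),np.sin(F[2])
g=atz(b,[(475.5)/8-.5+245,(184.5)/8-.5+190],.071);d=g[:2]-F[:2];print('gap',(-s*d[0]+c*d[1]+.097)*1e3)
# handle top from both views -> depth; handle top scene crop (304,45)/6, centre of top disc
u=[304.5/6-.5+290,45.5/6-.5+125]
for D in (43.3,45.3,47.3):print(D,proj(a,[.4525,.3725,.237-D/1e3])[0],u)
E
```

```text
gap 44.8564188763196
43.3 [341.68066794 131.67331521] [340.25, 132.08333333333334]
45.3 [341.67346976 132.1732019 ] [340.25, 132.08333333333334]
47.3 [341.66628346 132.67226973] [340.25, 132.08333333333334]
```

```bash
python3 -c "
from mv import *
st();print(env.job_done())"
```

```text
t 23.8 p [0.4018 0.0184 0.2324] ydir deg 92.79 tilt [-0.002  0.    -1.   ] w 0.0385 F [-0.55  0.98 -0.15] j [-0.06  0.29 -0.07  2.17  0.03  0.68  1.47]
the job is handed in; nothing more can be done
None
```

I measured the bore at about 45.3 mm deep, left the gauge bottomed in it, set the stop to a gap of about 45.5 mm, and handed the job in at 23.8 s.

- **Measuring:** The collar's drag read about 2.5 N on the way down. At the bottom the force rose to 11.5 N, about 9 N beyond the drag, and I held it there. I worked the depth out from the tool height, allowing for the pad's give. I did not read the collar directly. The camera's view of the handle top fits 45 mm, to about ±1.5 mm.
- **Gauge after release:** It stands upright in the bore. Compared with the pressed position, it had risen about 0.5 mm and shifted about 1.4 mm sideways. I put this down to the pad springing back and the play in the bore. I did not press it again.
- **Stop:** I ran it against the fence to find zero, then moved it back. The arm's travel gives a gap of 45.5 mm and the top camera gives 44.9 mm. The 0.6 mm between them is well inside the 2.5 mm allowed.

The arm ended clear of everything, and I went nowhere near the other things on the bench. No check failed.

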